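# Put the crusher in gear and charge it with rock sugar

### The job

Set up the sugar crusher: push the gear lever on the gearbox beside it into the notch that the arrow points at. Then lift the hinged loading tray by its bar and tip it so that all five lumps of rock sugar slide into the hopper, and lower the tray gently back down to level; don't let it drop. Leave the other loose things on the counter where they are.

Things in the scene. Friction and masses are not known exactly. Their poses are not given: they have to be found in the camera images.
- crusher: Countertop crusher, fixed to the counter: steel base 300 x 240 mm and 30 mm high, with a grey motor housing (100 mm high) under a hinged loading tray in front, and an open steel hopper behind the tray. Origin on the counter under the middle of the tray's hinge; x points from the tray to the hopper, z up. A round drive shaft leads from its -y side into the gearbox.
- hopper (a point): Centre of the hopper's floor, 40 mm above the counter; axes as the crusher's. Inside the hopper measures 170 (x) x 200 (y) mm; its tray-side wall ends 120 mm above the counter, its side walls at 200 mm, its far wall at 230 mm. Two rollers stand up to 12 mm out of its floor.
- tray (a joint): Hinge of the steel loading tray, rad: 0 = level and at rest, grows to 1.3 as the front edge (the side nearest the robot) is raised; it falls back if let go. The hinge line is the crusher's y axis at 130 mm above the counter, at the crusher's origin in x. The tray's floor is level with the hinge line, 150 mm long and 178 mm wide, with 30 mm walls on three sides, open towards the hopper.
- tray_bar (a point): Middle of the round bar by which the tray is lifted: 12 mm thick, 110 mm long along the crusher's y, carried by a 10 mm rod at each end, 50 mm out from the tray's front wall. At joint 0 it is 200 mm from the hinge line (crusher's -x) and 142 mm above the counter. It moves with the tray.
- gearbox: Grey gearbox, fixed to the counter on the crusher's -y side, 200 (x) x 120 (y) x 130 mm high, with a bright top plate and a black slot along its x, 15 mm to the -y side of its centre. Origin under its centre; axes parallel to the crusher's. The slot has four round notches at x = -48, -14.6, +14.6 and +48 mm.
- gear_lever (a joint): Gear lever, rad: 0 = upright, positive leans to the gearbox's +x (away from the robot). Sprung detents hold it at -0.54, -0.18, +0.18 and +0.54, where its stem stands in the four notches; between them it snaps to the nearer one. It starts in the first, -0.54. It takes about 3 to 8 N at the knob to push it on. The pivot is at gearbox (0, -15, 50) mm, its axis along the gearbox's y.
- lever_knob (a point): Centre of the black ball on top of the gear lever, 32 mm across, 140 mm from the pivot; the stem below is 12 mm thick and comes out of the plate 80 mm above the pivot.
- arrow: Dark steel arrow, 30 mm long, 4 mm high, on the gearbox's top plate on the +y side of the slot, pointing (its -y) at the marked notch, which lies at the same gearbox x as this origin. The last three notches have markers: one the arrow, the two others small round studs of 11 mm.
- lump0: Lump of rock sugar, pale straw-coloured, chunky, about 33 x 28 x 25 mm, 40 g, lying loose on the tray. Origin in its underside.
- lump1: Lump of rock sugar, pale straw-coloured, chunky, about 33 x 28 x 25 mm, 40 g, lying loose on the tray. Origin in its underside.
- lump2: Lump of rock sugar, pale straw-coloured, chunky, about 33 x 28 x 25 mm, 40 g, lying loose on the tray. Origin in its underside.
- lump3: Lump of rock sugar, pale straw-coloured, chunky, about 33 x 28 x 25 mm, 40 g, lying loose on the tray. Origin in its underside.
- lump4: Lump of rock sugar, pale straw-coloured, chunky, about 33 x 28 x 25 mm, 40 g, lying loose on the tray. Origin in its underside.
- tub: Bystander: white plastic bowl, 150 mm across, 75 mm high.
- jar: Bystander: glass jar with a steel lid, 72 mm across, 120 mm high.
- beaker: Bystander: steel cup, 72 mm across, 90 mm high.
- spanner: Bystander: steel spanner lying flat.
- star_knob: Bystander: black five-lobed clamping knob, 50 mm across, 28 mm high.
- scraper: Bystander: dough scraper lying flat, steel blade 110 x 100 mm, white round handle 120 mm long.
Mind the look-alikes: they are no part of the job. Leave any green look-alike of the lump0 alone. What is shaped like the gearbox but blue is not meant.

How it is judged:
By the outcome, as a careful person would: the job done as asked, in the order asked, and still so for the second after the job is handed in, with the robot touching nothing.
It also fails if it takes over 59 s, if anything falls off the work surface, if the arm or the gripper's body presses on something with over 40 N, if the wrist force passes 120 N, or if a joint passes its speed limit or range.

### The arm

A 7-joint arm with a two-finger parallel gripper is mounted at the origin on the work surface. World frame = base frame: x ahead of the robot, y to its left, z up, the work surface at z = 0. Lengths are in m, angles in degrees, forces in N, time in s.
With the tool pointing down it reaches from about 0.425 to 0.875 m from the base axis. Payload 4.7 kg.
Tool frame: the origin (TCP) lies at the very end of the fingers, on their centre line; the grasp point (between the pads) lies env.grip_point_offset behind it (env.grip_point_offset is the distance from the TCP to the grasp point, in m); z points along the fingers, y is the direction in which the jaws open and shut (so a half turn about z gives the same grasp; the last joint's range is limited). The gripper opens to 87 mm and grips with 3 to 60 N. Pads are 19 mm wide; open, the fingers measure 117 mm over their backs; the gripper's body (75 mm by 190 mm) begins 51 mm behind the grasp point.
Start: joints at [71.052, 18.392, -4.016, 83.108, 1.295, 78.541, -3.26], TCP at [0.22, -0.612, 0.223] pointing down, gripper open.
Joint ranges: [-163.93, 163.93], [-17.29, 119.83], [-79.2, 71.16], [3.27, 140.29], [-89.18, 269.18], [5.43, 117.66], [-154.24, 154.24]. Speed limits (degrees/s): [147.25, 147.25, 180, 180, 180, 180, 180].

### API

Orientations are given as [roll, pitch, yaw] about the fixed x, y, z axes, in that order (R = Rz(yaw) Ry(pitch) Rx(roll)).
In Python, from cell import env gives the robot as it stands.
- The arm moves only by the tool send_rows, never from a script. Its argument "plan" is a list of rows, each a list of 7 numbers: the finger opening in mm, from 0 to 87, then the shift along the tool's x, y, z in mm, then the turn, a rotation vector about the tool's x, y, z in rad. A call has 1 to 12 rows; each row shifts and turns the commanded pose from where the row before left it, along the tool's axes as they then stand; what a row does not reach is not made up. A row lasts 1/10 s, in which the tool goes at most 50 mm and 8.59 degrees, less where a joint would pass 70% of its speed; a pose out of reach is approached as far as the arm can. A call is refused whole if a number of a shift passes 50 or a number of a turn 0.15, either way. A call with a gripper value outside its range is refused whole. The fingers move at their own pace and stop on an object; "grip_force" is the grip in N (left out, the last holds). Time passes only in rows, so rows that do not move let the fingers close. It gives the time, the measured TCP pose, the force and the opening at its end, in the units of the state.
- env.get_obs(): the state, without advancing time (a new reading comes with each control period).
- env.read_camera(name): name is "scene" or "side" or "wrist"; returns the picture (400x640x3 uint8, red, green, blue); there is no depth.
- env.get_calibration(name): a dict with "fx", "fy", "cx", "cy" (pixels), "extrinsics" (4x4, takes a point from camera to world coordinates). Camera axes: x right, y down, z forward; pixel columns grow to the right and rows downward; lengths in m; the calibration is good to about 2 mm. A picture is of the moment at which its call begins: read the wrist's pose just before it. get_calibration takes no time and is no camera call; for the wrist camera it gives the pose at the moment of the call.
- env.sign_off(): hands the job in, once; it reports no verdict.
Trained networks look in the newest picture that a camera, given by its name, has taken for a name from the list of things; names that differ only in an ending like _2 or _b are one class to them, and where a whole thing is asked for, a point or a joint stands for the part that bears it (a point fixed in the world has none). Each returns a list of dicts, best first, with "confidence" (0 to 1); they miss things now and then, are a little off and sometimes report something else, mostly with a low value. They report only what shows in the picture. A call takes as long as a camera call. They do not tell look-alikes from the thing itself.
- env.regions_of(camera, query): "region" (400x640 bool, what is visible of it) and "rect" ([left, top, right, bottom] in pixels, round what is visible of it).
The state is a dict: "time_s": time; "qpos": joint angles; "joint_velocities": joint speeds; "effort": joint torques, N m; "tool_pos": TCP position; "tool_rot": TCP orientation; "force": force on the tool from outside, world axes, zero at the start; "wrist_torque": the same for the moment, N m; "grip_width": finger opening in m.
Only numpy, scipy, OpenCV 4.12 (cv2) and the standard library are available. Lean on these libraries where they do the work, as an engineer would, in place of code of your own. Each camera call takes 0.05 s, during which the arm holds its last target. There are 200 camera calls.

## Working session

There is one attempt and no reset: what is moved stays moved. The work goes in short steps, Python scripts to look and compute and a tool call to move; the robot and the scene stay as the last step left them, time stands still between calls to the robot, and variables do not carry over. Pictures are saved under pics/ and viewed, about 8 in all and at most 12, crops included, and the job is handed in when it is done.

Besides the shell and the picture viewer there is one more tool, called after "Request:" by a JSON object that holds its "fn" and its "kwargs". send_rows: Moves the arm, as the interface text tells. Its arguments: {"type":"object","properties":{"plan":{"type":"array"},"grip_force":{"type":"number"}},"required":["plan"]}

```bash
ls; mkdir -p pics; python3 - <<'E'
from cell import env
import cv2,numpy as np
ims=[]
for c in ["scene","side"]:
    im=env.read_camera(c); cv2.imwrite(f"pics/{c}0.png",im[:,:,::-1])
    K=env.get_calibration(c); print(c,K["fx"],K["fy"],K["cx"],K["cy"],np.round(K["extrinsics"],4).tolist())
    for q in ["crusher","gearbox","arrow","gear_lever","lever_knob","tray_bar","lump0"]:
        for r in env.regions_of(c,q)[:6]:
            m=r["region"]; ys,xs=np.nonzero(m)
            print(q,round(r["confidence"],2),np.round(r["rect"]).tolist(),round(xs.mean(),1),round(ys.mean(),1),len(xs))
print(env.get_obs(),env.grip_point_offset)
E
```

```text
pics
scene 460.72554674243014 460.72554674243014 306.89849978478304 205.6922737502251 [[0.9011, 0.2637, -0.3442, 1.0321], [0.4336, -0.5601, 0.7059, -0.9944], [-0.0066, -0.7853, -0.619, 0.985], [0.0, 0.0, 0.0, 1.0]]
crusher 0.84 [302.0, 161.0, 440.0, 274.0] 378.2 210.2 9505
gearbox 0.94 [258.0, 208.0, 341.0, 282.0] 296.7 245.3 4244
gearbox 0.87 [290.0, 276.0, 384.0, 370.0] 335.0 320.6 6083
gear_lever 0.63 [330.0, 282.0, 342.0, 308.0] 334.1 293.5 231
lever_knob 0.73 [327.0, 287.0, 340.0, 312.0] 333.9 293.4 190
tray_bar 0.66 [302.0, 161.0, 385.0, 206.0] 342.1 182.6 1727
tray_bar 0.15 [337.0, 177.0, 351.0, 191.0] 343.7 184.9 131
lump0 0.64 [337.0, 166.0, 347.0, 176.0] 342.5 172.0 100
lump0 0.59 [322.0, 185.0, 333.0, 192.0] 325.4 187.4 82
lump0 0.57 [308.0, 142.0, 344.0, 172.0] 325.2 155.2 766
lump0 0.56 [358.0, 172.0, 372.0, 186.0] 363.4 179.3 111
lump0 0.48 [338.0, 180.0, 350.0, 187.0] 343.8 184.8 91
side 479.4491992534744 479.4491992534744 318.44969477501166 200.07870126490417 [[-0.7787, -0.4203, 0.4657, -0.0563], [-0.6273, 0.526, -0.5743, 0.7069], [-0.0036, -0.7394, -0.6733, 1.028], [
[... 1007 characters left out ...]
1 153
{'time_s': 0.8, 'qpos': array([71.05218674, 18.3875269 , -4.01603838, 83.10789942,  1.29601293,
       78.54211411, -3.26116451]), 'joint_velocities': array([-0.0140034 ,  0.06786645, -0.04376039,  0.03225668,  0.02624897,
        0.02366742, -0.03224489]), 'effort': array([ 1.29099672e-04, -4.91041625e+01, -4.03050687e-01, -3.12751079e+01,
       -6.37143594e-02,  3.34834750e-02,  3.45994943e-05]), 'tool_pos': array([ 0.21967598, -0.61176685,  0.22263334]), 'tool_rot': array([1.79992349e+02, 3.88988203e-03, 1.97555949e+01]), 'force': array([ 0.22673987, -0.3549094 ,  0.07619259]), 'wrist_torque': array([-0.00983324,  0.04018257, -0.00168343]), 'grip_width': 0.08721037321815854} 0.0187
```

View pics/scene0.png

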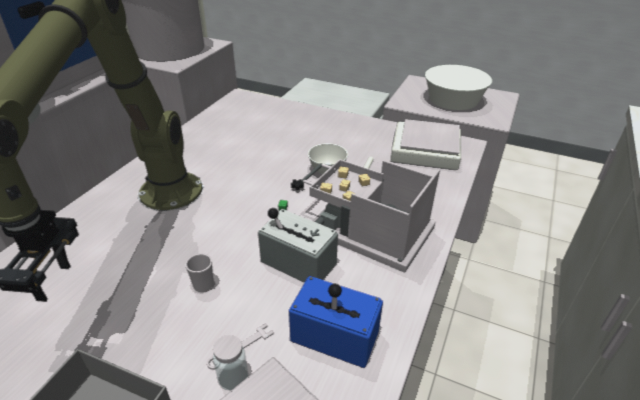

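View pics/side0.png

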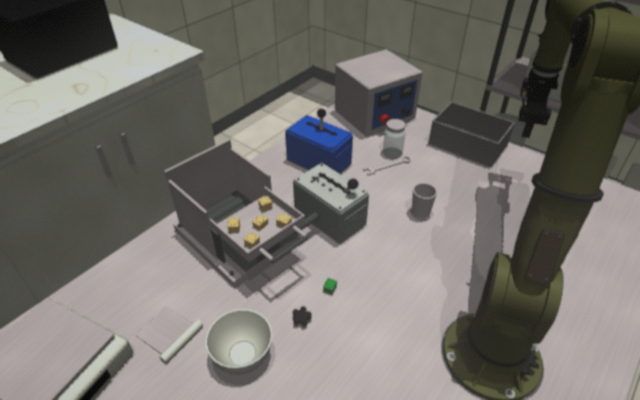

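The scene view shows the grey gearbox at about (297,245), the knob at (273,213), the tray at about (345,185) and the blue decoy at (335,320). Next I'll enlarge the crops.

```bash
python3 - <<'E'
import cv2,numpy as np
a=cv2.imread("pics/scene0.png"); b=cv2.imread("pics/side0.png")
A=cv2.resize(a[150:290,250:370],None,fx=4,fy=4,interpolation=cv2.INTER_CUBIC)
B=cv2.resize(b[155:295,200:375],None,fx=4,fy=4,interpolation=cv2.INTER_CUBIC)
cv2.imwrite("pics/cropA.png",A);cv2.imwrite("pics/cropB.png",B)
E
```

```text
(no output)
```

View pics/cropA.png

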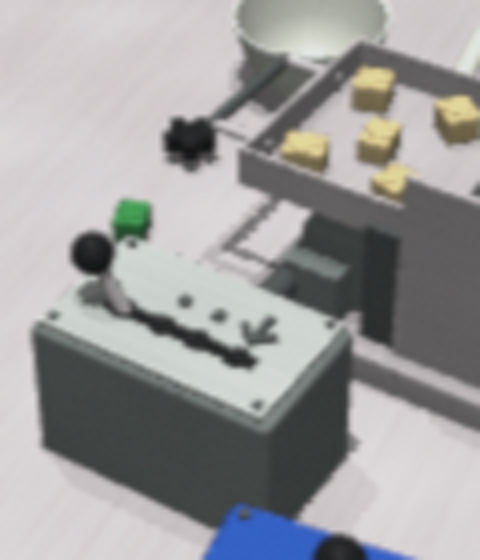

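View pics/cropB.png

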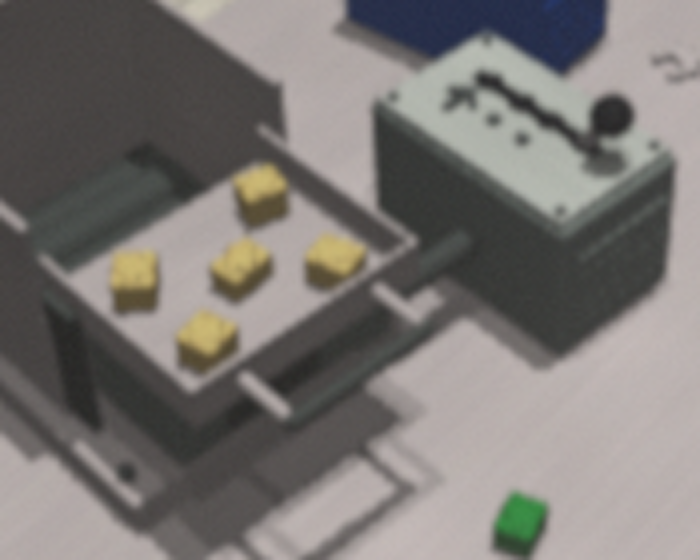

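The arrow (scene crop (260,332), side crop (458,97)) points at the last notch, the farthest from the knob. So the target is +0.54. Now I'll fit the poses.

```bash
cat > fit.py <<'E'
from cell import env
import numpy as np
from scipy.optimize import least_squares
C={c:env.get_calibration(c) for c in("scene","side")}
off={"scene":(250,150),"side":(200,155)}
def proj(c,P):
    K=C[c];T=np.linalg.inv(K["extrinsics"]);p=T[:3,:3]@P+T[:3,3]
    return np.array([K["fx"]*p[0]/p[2]+K["cx"],K["fy"]*p[1]/p[2]+K["cy"]])
def w(pose,p):
    x,y,a=pose;c,s=np.cos(a),np.sin(a);return np.array([x+c*p[0]-s*p[1],y+s*p[0]+c*p[1],p[2]])
g=.13; k=(-140e-3*np.sin(.54),-.015,.05+.14*np.cos(.54))
GB=[("side",(558,232),(-.1,.06,g)),("side",(375,105),(.1,.06,g)),("side",(672,160),(-.1,-.06,g)),("side",(488,33),(.1,-.06,g)),
("scene",(38,325),(-.1,-.06,g)),("scene",(262,425),(.1,-.06,g)),("scene",(350,335),(.1,.06,g)),("scene",(125,240),(-.1,.06,g)),
("scene",(240,357),(.048,-.015,g)),("side",(485,78),(.048,-.015,g)),("scene",(92,252),k),("side",(612,115),k)]
CR=[("side",(200,387),(-.15,.089,.16)),("side",(415,240),(-.15,-.089,.16)),("side",(290,412),(-.2,.055,.142)),("side",(428,310),(-.2,-.055,.142)),
("scene",(242,155),(-.15,-.089,.16)),("scene",(360,42),(-.15,.089,.16))]
def res(L,pose):return [(proj(c,w(pose,p))-(np.array(uv)/4+off[c])) for c,uv,p in L]
if __name__=="__main__":
    f=lambda v:np.concatenate([np.ravel(res(GB,v[[0,1,4]])),np.ravel(res(CR,v[[2,3,4]]))])
    for a in(0,1.,-1.):
        s=least_squares(f,[.5,-.2,.5,.1,a],loss="soft_l1");print(s.cost,np.round(s.x,4).tolist(),np.degrees(s.x[4]))
        if s.cost<60:
            v=s.x;print(np.round(f(v).reshape(-1,2),1).tolist())
    np.save("v.npy",v)
    gp,cp=v[[0,1,4]],v[[2,3,4]]
    print("knob",w(gp,k),"knob end",w(gp,(.072,-.015,.17)),"bar",w(cp,(-.2,0,.142)),"hinge",w(cp,(0,0,.13)))
E
python3 fit.py
```

```text
26.90074188538381 [0.5801, -0.1301, 0.7023, 0.0999, -0.138] -7.904202139706605
[[0.2, -0.8], [-2.4, -3.3], [1.6, -2.9], [-1.0, -2.5], [-3.4, -2.4], [0.2, 0.0], [1.4, -2.7], [-0.1, -3.2], [-1.4, 0.0], [0.8, 0.5], [-0.1, -0.1], [-0.9, -0.0], [-1.3, -2.8], [-0.4, -1.2], [0.7, -0.1], [-0.2, 2.7], [-0.8, -1.6], [-0.7, 0.1]]
26.90074188546674 [0.5801, -0.1301, 0.7023, 0.0999, -0.138] -7.904208690677837
[[0.2, -0.8], [-2.4, -3.3], [1.6, -2.9], [-1.0, -2.5], [-3.4, -2.4], [0.2, 0.0], [1.4, -2.7], [-0.1, -3.2], [-1.4, 0.0], [0.8, 0.5], [-0.1, -0.1], [-0.9, -0.0], [-1.3, -2.8], [-0.4, -1.2], [0.7, -0.1], [-0.2, 2.7], [-0.8, -1.6], [-0.7, 0.1]]
26.900741885378736 [0.5801, -0.1301, 0.7023, 0.0999, -0.138] -7.9042003176724736
[[0.2, -0.8], [-2.4, -3.3], [1.6, -2.9], [-1.0, -2.5], [-3.4, -2.4], [0.2, 0.0], [1.4, -2.7], [-0.1, -3.2], [-1.4, 0.0], [0.8, 0.5], [-0.1, -0.1], [-0.9, -0.0], [-1.3, -2.8], [-0.4, -1.2], [0.7, -0.1], [-0.2, 2.7], [-0.8, -1.6], [-0.7, 0.1]]
knob [ 0.50675707 -0.1350451   0.17007922] knob end [ 0.64936822 -0.15484469  0.17      ] bar [0.50424168 0.12736937 0.142     ] hinge [0.70234156 0.09986594 0.13      ]
```

The fit is good: yaw is about -7.9°, and the arrow marks the last notch. I'll move to a point behind the knob with the fingers closed.

Request:
{"fn": "send_rows", "kwargs": {"plan": [[0, 0, 0, -7, 0, 0, 0.12], [0, 0, 0, -7, 0, 0, 0.12], [0, 0, 0, -7, 0, 0, 0.12], [0, 0, 0, -7, 0, 0, 0.12], [0, 13, -40, 0, 0, 0, 0], [0, 13, -40, 0, 0, 0, 0], [0, 13, -40, 0, 0, 0, 0], [0, 13, -40, 0, 0, 0, 0], [0, 13, -40, 0, 0, 0, 0], [0, 13, -40, 0, 0, 0, 0], [0, 13, -40, 0, 0, 0, 0], [0, 13, -40, 0, 0, 0, 0]]}}

```text
time_s: 2.0
tool_pos: [0.3664, -0.3071, 0.2508]
tool_rot: [180.0, -0.0, -7.7]
force: [0.9, -0.3, 0.2]
grip_width: 0.0024
```

Request:
{"fn": "send_rows", "kwargs": {"plan": [[0, 13, -40, 0, 0, 0, 0], [0, 13, -40, 0, 0, 0, 0], [0, 13, -40, 0, 0, 0, 0], [0, 13, -40, 0, 0, 0, 0], [0, 10, -31, 0, 0, 0, 0], [0, 0, 0, 0, 0, 0, 0], [0, 0, 0, 0, 0, 0, 0]]}}

```text
time_s: 2.7
tool_pos: [0.4531, -0.1275, 0.2507]
tool_rot: [180.0, -0.0, -7.6]
force: [0.0, 0.3, 0.2]
grip_width: 0.0002
```

```bash
cat > d.py <<'E'
import sys,numpy as np
from cell import env
from scipy.spatial.transform import Rotation as R
from fit import w
v=np.load("v.npy");gp,cp=v[[0,1,4]],v[[2,3,4]]
def report(pose,p,yawoff=0):
    o=env.get_obs();Rt=R.from_euler("xyz",o["tool_rot"],degrees=True)
    d=Rt.inv().apply(w(pose,p)-o["tool_pos"])*1000
    G=R.from_euler("xyz",[180,0,np.degrees(pose[2])+yawoff],degrees=True)
    print("t",o["time_s"],"pos",np.round(o["tool_pos"],4),np.round(o["tool_rot"],2),"F",np.round(o["force"],1),"w",round(o["grip_width"],4),"q",np.round(o["qpos"],0))
    print("delta tool mm",np.round(d,1),"rotvec",np.round((Rt.inv()*G).as_rotvec(),3))
E
python3 - <<'E'
from d import *; import cv2
report(gp,(-.125,-.015,.15))
im=env.read_camera("wrist");cv2.imwrite("pics/w0.png",im[:,:,::-1])
K=env.get_calibration("wrist");print(K["fx"],K["cx"],K["cy"],np.round(K["extrinsics"],4).tolist())
E
```

```text
t 2.7 pos [ 0.4531 -0.1275  0.2507] [ 1.7995e+02 -1.0000e-02 -7.6400e+00] F [0.  0.3 0.2] w 0.0002 q [ 41.  -4. -27. 104.  -2.  79. -83.]
delta tool mm [  1.1   0.  100.7] rotvec [ 0.001 -0.     0.005]
277.3132304424318 318.769867334894 199.69416266685352 [[-0.1358, -0.9539, -0.2676, 0.5272], [-0.9907, 0.131, 0.0359, -0.1386], [0.0009, 0.27, -0.9628, 0.4118], [0.0, 0.0, 0.0, 1.0]]
```

View pics/w0.png

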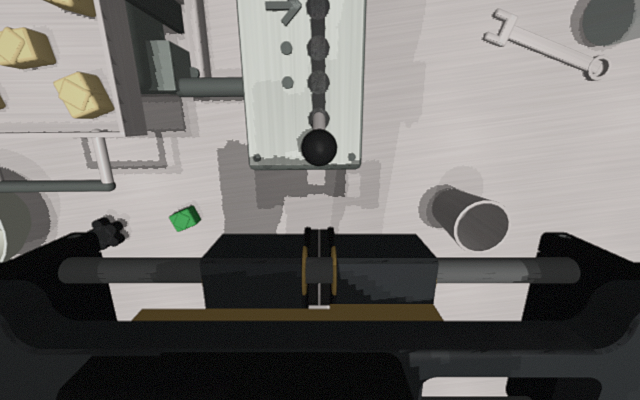

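The wrist view has the knob at (319,147), lined up with the fingers. The plate's near corners are at (249,168) and (360,167), the bar's right end is at (113,186), and the arrow is at the far notch (318,8). I'll check the fit against these.

```bash
python3 - <<'E'
from d import *; import fit
fit.C["wrist"]=env.get_calibration("wrist")
for n,p,q,uv in [("knob",gp,fit.k,(319,147)),("c1",gp,(-.1,.06,.13),(249,168)),("c2",gp,(-.1,-.06,.13),(360,167)),("notch",gp,(.048,-.015,.13),(318,8)),
 ("bar end",cp,(-.2,-.055,.142),(113,186)),("tray corner",cp,(-.15,-.089,.16),(145,135))]:
    print(n,np.round(fit.proj("wrist",w(p,q)),1),uv)
E
```

```text
knob [317.6 146.9] (319, 147)
c1 [244.6 171.1] (249, 168)
c2 [361.6 171.3] (360, 167)
notch [317.9   5. ] (318, 8)
bar end [111.8 183.5] (113, 186)
tray corner [124.4 132.5] (145, 135)
```

The fit holds to about 3 mm. Now I'll lower and push the lever +x.

Request:
{"fn": "send_rows", "kwargs": {"plan": [[0, 0, 0, 25, 0, 0, 0.005], [0, 0, 0, 25, 0, 0, 0], [0, 0, 0, 25, 0, 0, 0], [0, 0, 0, 22, 0, 0, 0], [0, 10, 0, 0, 0, 0, 0], [0, 10, 0, 0, 0, 0, 0], [0, 10, 0, 0, 0, 0, 0], [0, 10, 0, 0, 0, 0, 0], [0, 10, 0, 0, 0, 0, 0], [0, 10, 0, 0, 0, 0, 0], [0, 10, 0, 0, 0, 0, 0], [0, 10, 0, 0, 0, 0, 0]]}}

```text
time_s: 3.95
tool_pos: [0.5325, -0.1391, 0.1542]
tool_rot: [-180.0, 0.1, -8.1]
force: [-6.2, 1.9, 5.9]
grip_width: 0.0006
```

Request:
{"fn": "send_rows", "kwargs": {"plan": [[0, 10, 0, 0, 0, 0, 0], [0, 10, 0, 0, 0, 0, 0], [0, 10, 0, 0, 0, 0, 0], [0, 10, 0, 0, 0, 0, 0], [0, 10, 0, 0, 0, 0, 0], [0, 10, 0, 0, 0, 0, 0], [0, 0, 0, 0, 0, 0, 0]]}}

```text
time_s: 4.65
tool_pos: [0.5932, -0.1475, 0.1531]
tool_rot: [-180.0, -0.1, -8.0]
force: [0.4, -0.1, 0.9]
grip_width: 0.0004
```

```bash
python3 - <<'E'
from d import *; import cv2,fit
report(gp,(.04,-.015,.153))
im=env.read_camera("side");
for q in ["lever_knob","gear_lever"]:
    for r in env.regions_of("side",q)[:3]: print(q,r["confidence"],r["rect"])
for a in (-.54,-.18,.18,.54): print(a,fit.proj("side",w(gp,(.14*np.sin(a),-.015,.05+.14*np.cos(a)))))
E
```

```text
t 4.65 pos [ 0.5932 -0.1475  0.1531] [-1.7997e+02 -7.0000e-02 -8.0300e+00] F [ 0.4 -0.1  0.9] w 0.0004 q [ 35.  18. -28.  93.   9.  71. -93.]
delta tool mm [24.6 -0.5  0.1] rotvec [-0.001 -0.001 -0.002]
lever_knob 0.49 [208.7, 187.5, 308.9, 262.4]
gear_lever 0.57 [323.2, 164.4, 332.2, 178.1]
-0.54 [352.07003365 183.72694079]
-0.18 [340.18207529 170.98625477]
0.18 [327.67855754 162.95269537]
0.54 [316.45688627 160.5621114 ]
```

Request:
{"fn": "send_rows", "kwargs": {"plan": [[0, 9, 0, 0, 0, 0, 0], [0, 9, 0, 0, 0, 0, 0], [0, 9, 0, 0, 0, 0, 0], [0, 0, 0, 0, 0, 0, 0], [0, 0, 0, 0, 0, 0, 0]]}}

```text
time_s: 5.3
tool_pos: [0.6188, -0.1511, 0.1535]
tool_rot: [-180.0, -0.0, -8.0]
force: [-0.2, 0.3, 0.2]
grip_width: 0.0004
```

Request:
{"fn": "send_rows", "kwargs": {"plan": [[0, 2, 0, 0, 0, 0, 0], [0, -20, 0, 0, 0, 0, 0], [0, -20, 0, 0, 0, 0, 0], [0, -20, 0, 0, 0, 0, 0], [0, 0, 0, -35, 0, 0, 0], [0, 0, 0, -35, 0, 0, 0], [0, -20, 0, -30, 0, 0, 0], [0, -20, 0, 0, 0, 0, 0], [0, 0, 0, 0, 0, 0, 0]]}}

```text
time_s: 6.2
tool_pos: [0.5203, -0.1375, 0.2552]
tool_rot: [179.9, -0.1, -8.1]
force: [0.1, -0.9, -1.0]
grip_width: 0.0006
```

```bash
python3 - <<'E'
from d import *; import cv2,fit
report(cp,(-.2,0,.23),90); report(cp,(-.2,0,.23),-90)
im=env.read_camera("wrist"); K=fit.C["wrist"]=env.get_calibration("wrist")
s=env.read_camera("side")[140:260,240:380]
cv2.imwrite("pics/w1.png",np.hstack([cv2.resize(im,None,fx=.7,fy=.7)[:280],cv2.resize(s,(327,280),interpolation=cv2.INTER_CUBIC)])[:,:,::-1])
for a in (.18,.54): print(a,fit.proj("wrist",w(gp,(.14*np.sin(a),-.015,.05+.14*np.cos(a))))*.7)
print(fit.proj("wrist",w(cp,(-.2,-.055,.142)))*.7)
E
```

```text
t 6.2 pos [ 0.5203 -0.1375  0.2552] [ 1.7987e+02 -1.0000e-01 -8.0700e+00] F [ 0.1 -0.9 -1. ] w 0.0006 q [ 39.   5. -29.  96.   3.  80. -88.]
delta tool mm [ -53.1 -260.1   24.5] rotvec [ 0.003  0.    -1.574]
t 6.2 pos [ 0.5203 -0.1375  0.2552] [ 1.7987e+02 -1.0000e-01 -8.0700e+00] F [ 0.1 -0.9 -1. ] w 0.0006 q [ 39.   5. -29.  96.   3.  80. -88.]
delta tool mm [ -53.1 -260.1   24.5] rotvec [ 0.    -0.003  1.568]
0.18 [222.27909556  78.50517067]
0.54 [222.13446877  36.03049148]
[ 89.41348293 172.67446052]
```

View pics/w1.png

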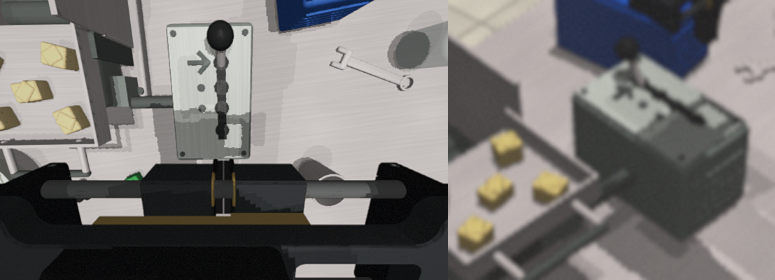

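The lever is at +0.54: the knob sits at (220,35) in the left half, where +0.54 predicts (222,36), with the stem in the arrow's notch. Now I'll turn the tool and go above the bar.

Request:
{"fn": "send_rows", "kwargs": {"plan": [[40, 0, 0, 0, 0, 0, -0.131], [40, 0, 0, 0, 0, 0, -0.131], [40, 0, 0, 0, 0, 0, -0.131], [40, 0, 0, 0, 0, 0, -0.131], [40, 0, 0, 0, 0, 0, -0.131], [40, 0, 0, 0, 0, 0, -0.131], [40, 0, 0, 0, 0, 0, -0.131], [40, 0, 0, 0, 0, 0, -0.131], [40, 0, 0, 0, 0, 0, -0.131], [40, 0, 0, 0, 0, 0, -0.131], [40, 0, 0, 0, 0, 0, -0.131], [40, 0, 0, 0, 0, 0, -0.131]]}}

```text
time_s: 7.5
tool_pos: [0.5218, -0.1374, 0.2524]
tool_rot: [-179.9, -0.1, 82.4]
force: [-0.4, -0.1, 0.6]
grip_width: 0.0401
```

Request:
{"fn": "send_rows", "kwargs": {"plan": [[40, 30, -6, 0, 0, 0, 0], [40, 30, -6, 0, 0, 0, 0], [40, 30, -6, 0, 0, 0, 0], [40, 30, -6, 0, 0, 0, 0], [40, 30, -6, 0, 0, 0, 0], [40, 30, -6, 0, 0, 0, 0], [40, 30, -6, 0, 0, 0, 0], [40, 30, -6, 0, 0, 0, 0], [40, 20, -6, 0, 0, 0, 0], [40, 0, 0, 0, 0, 0, 0], [40, 0, 0, 0, 0, 0, 0]]}}

```text
time_s: 8.6
tool_pos: [0.5042, 0.1274, 0.2529]
tool_rot: [-179.9, 0.0, 82.1]
force: [1.0, -0.5, 0.4]
grip_width: 0.0398
```

```bash
python3 - <<'E'
from d import *; import cv2,fit
report(cp,(-.2025,0,.142-.0187),90)
im=env.read_camera("wrist"); K=fit.C["wrist"]=env.get_calibration("wrist")
cv2.imwrite("pics/w2.png",im[:,:,::-1])
for y in (-.055,.055): print(fit.proj("wrist",w(cp,(-.2,y,.142))))
E
```

```text
t 8.6 pos [0.5042 0.1274 0.2529] [-1.7994e+02  1.0000e-02  8.2090e+01] F [ 1.  -0.5  0.4] w 0.0398 q [ 28.   5. -47.  97.   3.  80. -27.]
delta tool mm [  0.   -2.3 129.6] rotvec [-0.001  0.    -0.   ]
[317.67983546 246.10232837]
[317.2731582  141.27735412]
```

View pics/w2.png

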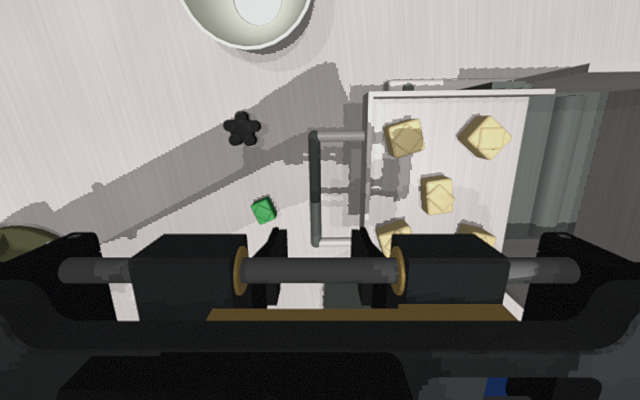

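The bar shows as a vertical cylinder at column 315, rows 135–243, about 2 mm nearer than predicted and midway between the fingers. I'll lower and grip it.

Request:
{"fn": "send_rows", "kwargs": {"plan": [[40, 4, -2, 20, 0, 0, 0], [40, 0, 0, 20, 0, 0, 0], [40, 0, 0, 20, 0, 0, 0], [40, 0, 0, 20, 0, 0, 0], [40, 0, 0, 18, 0, 0, 0], [40, 0, 0, 15, 0, 0, 0], [40, 0, 0, 15, 0, 0, 0], [40, 0, 0, 0, 0, 0, 0]]}}

```text
time_s: 9.45
tool_pos: [0.5013, 0.1307, 0.1234]
tool_rot: [-179.8, 0.1, 82.0]
force: [-0.3, 0.7, -0.2]
grip_width: 0.0401
```

Request:
{"fn": "send_rows", "kwargs": {"plan": [[0, 0, 0, 0, 0, 0, 0], [0, 0, 0, 0, 0, 0, 0], [0, 0, 0, 0, 0, 0, 0], [0, 0, 0, 0, 0, 0, 0], [0, 0, 0, 0, 0, 0, 0], [0, 0, 0, 0, 0, 0, 0]], "grip_force": 25}}

```text
time_s: 10.05
tool_pos: [0.5007, 0.1322, 0.1259]
tool_rot: [-179.8, 0.1, 82.1]
force: [-6.0, 0.6, 6.1]
grip_width: 0.0113
```

```bash
python3 - <<'E'
from d import *
report(cp,(-.2025,0,.1233),90)
r,h=.2,.012
P=lambda t:1000*np.array([-r*np.cos(t)+h*np.sin(t), r*np.sin(t)+h*np.cos(t)])
T=np.arange(0,1.26,.05)
for t in T[1:]: print(round(t,2),np.round(P(t)-P(t-.05),1), np.round(P(t)-P(0),1))
E
```

```text
t 10.05 pos [0.5007 0.1322 0.1259] [-1.7981e+02  7.0000e-02  8.2090e+01] F [-6.   0.6  6.1] w 0.0113 q [ 25.  11. -47. 107.   9.  66. -32.]
delta tool mm [-4.3  1.7  2.6] rotvec [-0.003  0.001 -0.   ]
0.05 [ 0.8 10. ] [ 0.8 10. ]
0.1 [1.3 9.9] [ 2.2 19.9]
0.15 [1.8 9.8] [ 4.  29.8]
0.2 [2.3 9.7] [ 6.4 39.5]
0.25 [2.8 9.6] [ 9.2 49.1]
0.3 [3.3 9.5] [12.5 58.6]
0.35 [3.8 9.3] [16.2 67.9]
0.4 [4.2 9.1] [20.5 76.9]
0.45 [4.7 8.9] [25.1 85.8]
0.5 [5.1 8.6] [30.2 94.4]
0.55 [5.5 8.4] [ 35.8 102.8]
0.6 [5.9 8.1] [ 41.7 110.8]
0.65 [6.3 7.8] [ 48.  118.6]
0.7 [6.7 7.4] [ 54.8 126. ]
0.75 [7.1 7.1] [ 61.8 133.1]
0.8 [7.4 6.7] [ 69.3 139.8]
0.85 [7.8 6.3] [ 77.  146.2]
0.9 [8.1 5.9] [ 85.1 152.1]
0.95 [8.3 5.5] [ 93.4 157.7]
1.0 [8.6 5.1] [102.  162.8]
1.05 [8.9 4.7] [110.9 167.5]
1.1 [9.1 4.2] [120.  171.7]
1.15 [9.3 3.8] [129.3 175.5]
1.2 [9.5 3.3] [138.7 178.8]
1.25 [9.6 2.8] [148.3 181.6]
```

The bar is gripped (11.3 mm). I'll lift along the arc.

Request:
{"fn": "send_rows", "kwargs": {"plan": [[0, 0, 0.5, -6, 0, 0, 0], [0, 0, 0.5, -8, 0, 0, 0], [0, 0, 1.3, -8, 0, 0, 0], [0, 0, 1.7, -8, 0, 0, 0], [0, 0, 2.4, -9.5, 0, 0, 0], [0, 0, 2.8, -9.6, 0, 0, 0], [0, 0, 3.3, -9.5, 0, 0, 0], [0, 0, 3.8, -9.3, 0, 0, 0], [0, 0, 4.2, -9.1, 0, 0, 0], [0, 0, 4.6, -9, 0, 0, 0], [0, 0, 5.1, -8.6, 0, 0, 0], [0, 0, 5.5, -8.4, 0, 0, 0]]}}

```text
time_s: 11.25
tool_pos: [0.5347, 0.1279, 0.2294]
tool_rot: [-179.6, 0.1, 82.1]
force: [-11.1, 2.1, 3.0]
grip_width: 0.0112
```

```bash
cat > th.py <<'E'
from d import *
from scipy.optimize import minimize
o=env.get_obs();p=o["tool_pos"]-np.array([.5007,.1322,.1259])
ux=np.array([np.cos(cp[2]),np.sin(cp[2])])
m=np.array([p[:2]@ux,p[2]])*1000
P=lambda t:1000*np.array([-.2*np.cos(t)+.012*np.sin(t),.2*np.sin(t)+.012*np.cos(t)])
T=np.arange(-.05,1.35,.005);E=[np.linalg.norm(P(t)-P(0)-m) for t in T];t=T[np.argmin(E)]
print("moved",np.round(m,1),"theta",round(t,3),"residual",np.round(m-P(t)+P(0),1),"F along x,z",np.round([o["force"][:2]@ux,o["force"][2]],1),"t",o["time_s"],"w",o["grip_width"])
E
python3 th.py
```

```text
moved [ 34.3 103.5] theta 0.55 residual [-1.5  0.8] F along x,z [-11.3   3. ] t 11.25 w 0.011224586935361217
```

Request:
{"fn": "send_rows", "kwargs": {"plan": [[0, 0, 5.8, -8.1, 0, 0, 0], [0, 0, 6.2, -7.8, 0, 0, 0], [0, 0, 6.6, -7.4, 0, 0, 0], [0, 0, 7, -7.1, 0, 0, 0], [0, 0, 7.3, -6.7, 0, 0, 0], [0, 0, 7.7, -6.3, 0, 0, 0], [0, 0, 8, -6, 0, 0, 0], [0, 0, 8.3, -5.5, 0, 0, 0], [0, 0, 8.6, -5.1, 0, 0, 0], [0, 0, 8.9, -4.7, 0, 0, 0], [0, 0, 0, 0, 0, 0, 0]]}}

```text
time_s: 12.35
tool_pos: [0.6127, 0.1182, 0.2973]
tool_rot: [179.8, -0.2, 82.1]
force: [-4.9, 1.8, 7.9]
grip_width: 0.0114
```

```bash
python3 th.py; python3 - <<'E'
from cell import env
import cv2,numpy as np
a=env.read_camera("scene");b=env.read_camera("side")
A=cv2.resize(a[110:260,270:450],(480,400),interpolation=cv2.INTER_CUBIC);B=cv2.resize(b[110:290,150:290],(311,400),interpolation=cv2.INTER_CUBIC)
cv2.imwrite("pics/t1.png",np.hstack([A,B])[:,:,::-1])
E
```

```text
moved [112.9 171.4] theta 1.065 residual [-0.7  2.6] F along x,z [-5.1  7.9] t 12.35 w 0.011350726258756305
```

View pics/t1.png

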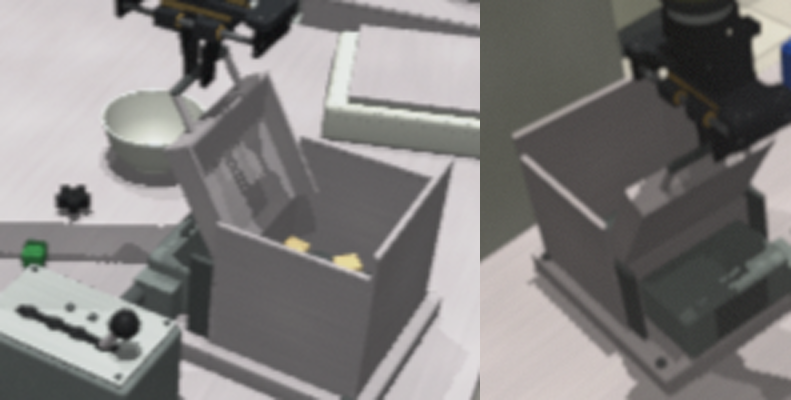

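At 1.07 rad the tray looks empty, and two lumps show in the hopper at (297,243) and (347,262). I'll tip a bit further, dwell, then come down slowly.

Request:
{"fn": "send_rows", "kwargs": {"plan": [[0, 0, 9, -4, 0, 0, 0], [0, 0, 9, -3.5, 0, 0, 0], [0, 0, 0, 0, 0, 0, 0], [0, 0, 0, 0, 0, 0, 0], [0, 0, 0, 0, 0, 0, 0], [0, 0, 0, 0, 0, 0, 0], [0, 0, 0, 0, 0, 0, 0], [0, 0, 0, 0, 0, 0, 0]]}}

```text
time_s: 13.25
tool_pos: [0.6302, 0.116, 0.3042]
tool_rot: [179.7, -0.2, 82.1]
force: [-3.3, 2.4, 6.1]
grip_width: 0.0111
```

```bash
python3 th.py; python3 - <<'E'
from cell import env
import numpy as np
for c in("scene","side"):
    env.read_camera(c)
    for r in env.regions_of(c,"lump0"): print(c,round(r["confidence"],2),np.round(r["rect"]))
E
```

```text
moved [130.5 178.3] theta 1.16 residual [-0.6  2.1] F along x,z [-3.6  6.1] t 13.25 w 0.011136211414568987
scene 0.49 [395. 203. 406. 211.]
scene 0.39 [276. 200. 286. 208.]
side 0.75 [324. 278. 340. 298.]
```

Now I'll lower along the arc.

Request:
{"fn": "send_rows", "kwargs": {"plan": [[0, 0, -9.3, 3.8, 0, 0, 0], [0, 0, -9.1, 4.2, 0, 0, 0], [0, 0, -8.9, 4.7, 0, 0, 0], [0, 0, -8.6, 5.1, 0, 0, 0], [0, 0, -8.3, 5.5, 0, 0, 0], [0, 0, -8.1, 5.9, 0, 0, 0], [0, 0, -7.8, 6.3, 0, 0, 0], [0, 0, -7.4, 6.7, 0, 0, 0], [0, 0, -7.1, 7.1, 0, 0, 0], [0, 0, -6.7, 7.4, 0, 0, 0], [0, 0, -6.3, 7.8, 0, 0, 0], [0, 0, -5.9, 8.1, 0, 0, 0]]}}

```text
time_s: 14.65
tool_pos: [0.5361, 0.1276, 0.2277]
tool_rot: [-180.0, -0.0, 82.1]
force: [-3.1, 3.3, 3.0]
grip_width: 0.0111
```

```bash
python3 th.py
```

```text
moved [ 35.7 101.8] theta 0.545 residual [ 0.5 -0.2] F along x,z [-3.5  3. ] t 14.65 w 0.011051426090867815
```

Request:
{"fn": "send_rows", "kwargs": {"plan": [[0, 0, -5.4, 8.4, 0, 0, 0], [0, 0, -5, 8.6, 0, 0, 0], [0, 0, -4.6, 8.9, 0, 0, 0], [0, 0, -4.2, 9.1, 0, 0, 0], [0, 0, -3.7, 9.3, 0, 0, 0], [0, 0, -3.2, 9.4, 0, 0, 0], [0, 0, -2.7, 9.5, 0, 0, 0], [0, 0, -2.2, 9, 0, 0, 0], [0, 0, -1.6, 8, 0, 0, 0], [0, 0, -1, 6, 0, 0, 0], [0, 0, -0.5, 4, 0, 0, 0], [0, 0, 0, 0, 0, 0, 0]]}}

```text
time_s: 15.85
tool_pos: [0.5021, 0.1319, 0.1366]
tool_rot: [-179.9, -0.0, 82.1]
force: [-3.8, 3.7, 0.2]
grip_width: 0.0109
```

```bash
python3 th.py
```

```text
moved [ 1.4 10.7] theta 0.055 residual [ 0.4 -0.3] F along x,z [-4.3  0.2] t 15.85 w 0.010927176060630591
```

Request:
{"fn": "send_rows", "kwargs": {"plan": [[0, 0, -0.2, 2, 0, 0, 0], [0, 0, -0.2, 2, 0, 0, 0], [0, 0, -0.2, 2, 0, 0, 0], [0, 0, 0, 1.5, 0, 0, 0], [0, 0, 0, 1.5, 0, 0, 0], [0, 0, 0, 1, 0, 0, 0], [0, 0, 0, 1, 0, 0, 0], [0, 0, 0, 0, 0, 0, 0], [0, 0, 0, 0, 0, 0, 0], [0, 0, 0, 0, 0, 0, 0]]}}

```text
time_s: 16.85
tool_pos: [0.501, 0.132, 0.1259]
tool_rot: [-179.8, 0.0, 82.1]
force: [-4.8, 4.1, -0.6]
grip_width: 0.011
```

```bash
python3 th.py
```

```text
moved [ 0.3 -0. ] theta -0.0 residual [ 0.3 -0. ] F along x,z [-5.3 -0.6] t 16.85 w 0.01104848649052716
```

Request:
{"fn": "send_rows", "kwargs": {"plan": [[0, 0, 0, 0.7, 0, 0, 0], [0, 0, 0, 0.7, 0, 0, 0], [0, 0, 0, 0.7, 0, 0, 0], [0, 0, 0, 0, 0, 0, 0], [0, 0, 0, 0, 0, 0, 0]]}}

```text
time_s: 17.35
tool_pos: [0.5008, 0.132, 0.1237]
tool_rot: [-179.8, 0.0, 82.1]
force: [-5.0, 3.9, -0.4]
grip_width: 0.0109
```

```bash
python3 th.py
```

```text
moved [ 0.1 -2.2] theta -0.01 residual [ 0.2 -0.2] F along x,z [-5.5 -0.4] t 17.35 w 0.010899415835071365
```

No contact force yet, so the bar slipped a little in the pads. I'll keep going down gently.

Request:
{"fn": "send_rows", "kwargs": {"plan": [[0, 0, 0, 0.7, 0, 0, 0], [0, 0, 0, 0.7, 0, 0, 0], [0, 0, 0, 0.7, 0, 0, 0], [0, 0, 0, 0, 0, 0, 0]]}}

```text
time_s: 17.75
tool_pos: [0.5007, 0.132, 0.1219]
tool_rot: [-179.8, 0.0, 82.1]
force: [-6.5, 3.2, 2.0]
grip_width: 0.0111
```

```bash
python3 th.py; python3 - <<'E'
from cell import env
import cv2,numpy as np
b=env.read_camera("side");a=env.read_camera("scene")
A=cv2.resize(a[140:260,290:440],(400,320),interpolation=cv2.INTER_CUBIC);B=cv2.resize(b[130:290,160:340],(390,320),interpolation=cv2.INTER_CUBIC)
cv2.imwrite("pics/t2.png",np.hstack([A,B])[:,:,::-1])
E
```

```text
moved [ 0. -4.] theta -0.02 residual [0.2 0. ] F along x,z [-6.8  2. ] t 17.75 w 0.011073445787515474
```

View pics/t2.png

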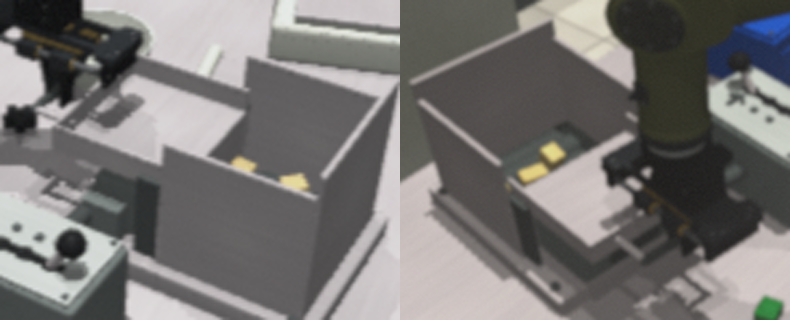

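Contact is starting (Fz +2). The tray is empty and lumps are visible in the hopper. I'll settle it 1.4 mm more, release, and retreat.

Request:
{"fn": "send_rows", "kwargs": {"plan": [[0, 0, 0, 0.7, 0, 0, 0], [0, 0, 0, 0.7, 0, 0, 0], [0, 0, 0, 0.5, 0, 0, 0], [0, 0, 0, 0, 0, 0, 0]]}}

```text
time_s: 18.25
tool_pos: [0.5007, 0.132, 0.1216]
tool_rot: [-179.8, 0.1, 82.1]
force: [-11.1, 2.2, 13.7]
grip_width: 0.0109
```

Request:
{"fn": "send_rows", "kwargs": {"plan": [[16, 0, 0, 0, 0, 0, 0], [24, 0, 0, 0, 0, 0, 0], [40, 0, 0, 0, 0, 0, 0], [40, 0, 0, 0, 0, 0, 0], [40, 0, 0, 0, 0, 0, 0]]}}

```text
time_s: 18.75
tool_pos: [0.5028, 0.1311, 0.1207]
tool_rot: [180.0, 0.0, 82.0]
force: [0.3, -1.2, -0.1]
grip_width: 0.0371
```

Request:
{"fn": "send_rows", "kwargs": {"plan": [[40, 0, 0, -10, 0, 0, 0], [40, 0, 0, -20, 0, 0, 0], [40, 0, 0, -30, 0, 0, 0], [40, 0, 0, -40, 0, 0, 0], [40, 0, 0, -40, 0, 0, 0], [40, 0, 15, -30, 0, 0, 0], [40, 0, 20, -20, 0, 0, 0], [40, 0, 20, -20, 0, 0, 0], [40, 0, 20, -20, 0, 0, 0], [40, 0, 0, 0, 0, 0, 0]]}}

```text
time_s: 19.75
tool_pos: [0.5795, 0.1206, 0.3533]
tool_rot: [179.8, -0.1, 81.9]
force: [-0.1, -0.4, 0.2]
grip_width: 0.0398
```

```bash
python3 - <<'E'
from d import *
import cv2,fit
o=env.get_obs();print(o["time_s"],o["tool_pos"],o["force"])
a=env.read_camera("wrist");b=env.read_camera("side")
fit.C["wrist"]=env.get_calibration("wrist")
for c in("wrist","side"):
    for y in(-.055,.055): print(c,"bar",np.round(fit.proj(c,w(cp,(-.2025,y,.142))),1))
cv2.imwrite("pics/t3.png",np.hstack([cv2.resize(a,(480,300)),cv2.resize(b[130:290,160:320],(300,300),interpolation=cv2.INTER_CUBIC)])[:,:,::-1])
E
```

```text
19.75 [0.57954065 0.12055265 0.35326016] [-0.06174325 -0.42689263  0.24351555]
wrist bar [265.2 219.9]
wrist bar [260.7 140.6]
side bar [307.4 235.7]
side bar [273.8 258.5]
```

View pics/t3.png

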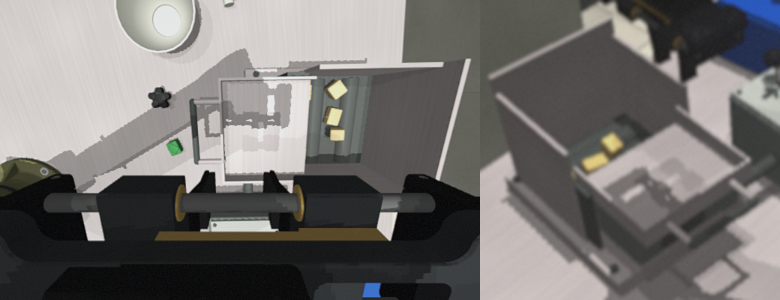

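Three lumps are visible in the hopper and the tray is empty and level. The fingers hide the hopper's -y part, so I'll shift to see the rest.

Request:
{"fn": "send_rows", "kwargs": {"plan": [[40, -25, 15, 0, 0, 0, 0], [40, -25, 15, 0, 0, 0, 0], [40, -25, 15, 0, 0, 0, 0], [40, -25, 15, 0, 0, 0, 0], [40, -25, 15, 0, 0, 0, 0], [40, 0, 15, 0, 0, 0, 0], [40, 0, 0, 0, 0, 0, 0]]}}

```text
time_s: 20.55
tool_pos: [0.6482, -0.016, 0.3492]
tool_rot: [-179.9, 0.0, 81.9]
force: [0.5, 0.1, -0.9]
grip_width: 0.0398
```

```bash
python3 - <<'E'
from d import *
import cv2
a=env.read_camera("wrist")
for r in env.regions_of("wrist","lump0"): print(round(r["confidence"],2),np.round(r["rect"]))
cv2.imwrite("pics/t4.png",a[:,:,::-1])
E
```

```text
0.95 [388.  57. 412.  90.]
0.72 [354.  21. 366.  48.]
0.67 [386.   9. 415.  45.]
0.64 [393.  87. 416. 109.]
0.61 [163. 115. 191. 137.]
0.58 [352. 118. 360. 139.]
```

View pics/t4.png

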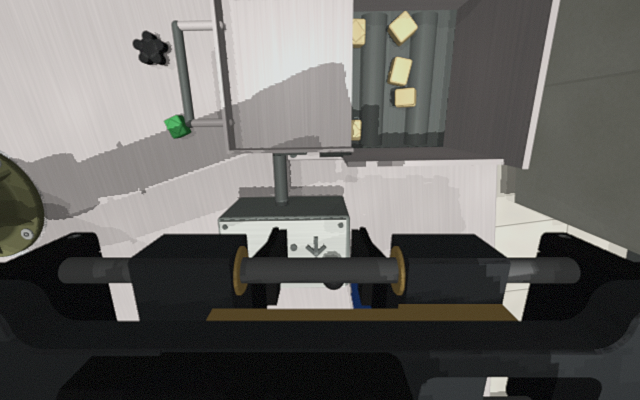

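All five lumps are on the hopper floor at (402,27), (400,72), (404,97), (358,33) and (356,129); the last two are partly under the tray's rear edge. The tray is level and empty, the knob is still by the arrow's notch, and the arm is clear.

```bash
python3 -c "
from cell import env
print(env.sign_off(), env.get_obs()['time_s'])"
```

```text
the job is handed in; nothing more can be done
the job is handed in; nothing more can be done
```

The job is done and handed in at about 20.6 s on the robot's clock, well inside the 59 s limit.

- **Gear lever:** The arrow marked the last notch (+0.54 rad). I pushed the lever there with the fingers closed. After the push, the wrist picture showed the knob within about 2 px of where +0.54 should put it. In the last picture it was still at the arrow's end of the slot.
- **Tray:** I gripped the bar, tipped the tray to about 1.16 rad and lowered it along the same arc. I released it only after a contact force of about 14 N showed it was resting. The pictures then show it level and empty.
- **Lumps:** The last wrist picture shows all five in the hopper. Two of them are partly hidden under the tray's rear edge.
- **Other things:** I moved nothing else on purpose. The green look-alike, star knob and bowl looked unmoved, but I did not check the jar, beaker, spanner and scraper again at the end. At hand-in the arm was clear and touching nothing.

**Disagreements:**
- The bar slipped about 4 mm in the fingers while the tray was up, so I had to lower about 4 mm past the starting height before it rested.
- One detector pass while the tray was tipped found only two lumps in view; the later pictures settled the count.

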